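# Turn the register face up onto the desk riser

## Task

The hardback register lies front cover down on the desk in front of the low riser. Push it up against the riser's front, work its spine side up until the book stands on edge and tips over onto the riser, then push it fully onto the riser: flat, front cover up, square to the riser and not overhanging. Press it gently, never harder than about 20 newtons, and leave the pen pot, hand stamp and calculator alone.

Things in the scene. Friction and masses are not known exactly. Their poses are not given: they have to be found in the camera images.
- register_mid (a point): Centre (half-way up) of the loose blue cloth hardback register: 120 mm from spine to fore-edge (its x), 160 mm along the spine (its y), 18 mm thick (its z), 0.22 to 0.41 kg. Front cover, with a paper label, is its -z side: z points up at the start, down once turned over. Its fore-edge (+x) starts 15 to 60 mm from the riser. Set on its fore-edge it stands by itself.
- register_spine (a point): Middle of the register's spine, 60 mm from its centre on its -x side: a flat upright face 18 mm high and 160 mm long, roughly facing the robot at the start, its lower edge on the desk. The spine is bound in black rubberised tape that grips a finger well (friction about 0.85 to 1.15); book, desk and riser elsewhere have about 0.5 to 0.7.
- riser: Low wooden desk riser fixed to the desk, rigid: a closed block 200 mm deep (x) by 460 mm wide (y) by 22 mm high with a flat top and an upright front face at x = -100 mm. Origin at the centre of its underside, on the desk; x points from its front face to its back, z up. While the book is raised, its fore-edge tends to stick to the front face and lets go with a 2 to 3 mm jerk at a slant of 30 to 40 degrees.
- riser_edge (a point): Middle of the upper front edge of the riser, 22 mm above the desk; axes as the riser's.
- pen_pot: Bystander: black round pen pot, 72 mm across, 90 mm high (pens to 130 mm), standing on one end of the riser. Origin at the centre of its underside.
- stamp: Bystander: hand stamp, 50 mm square black base with a turned wooden handle, 81 mm high, standing on the other end of the riser. Origin at the centre of its underside.
- calculator: Bystander: black desk calculator 160 x 130 x 32 mm on the desk to the right (-y) of the register. Origin at the centre of its underside.
Mind the look-alikes: they are no part of the job. Of the things that look like the part that bears register_mid, take the one that is farthest from the robot's base at the start.

How it is judged:
By the outcome, as a careful person would: the job done as asked, in the order asked, and still so for the second after the job is handed in, with the robot touching nothing.
It also fails if it takes over 72 s, if anything falls off the work surface, if the arm or the gripper's body presses on something with over 40 N, if the wrist force passes 120 N, or if a joint passes its speed limit or range.

## Robot

A 7-joint arm with a two-finger parallel gripper is mounted at the origin on the work surface. World frame = base frame: x ahead of the robot, y to its left, z up, the work surface at z = 0. Lengths are in m, angles in rad, forces in N, time in s.
With the tool pointing down it reaches from about 0.425 to 0.925 m from the base axis. Payload 6.8 kg.
Tool frame: the origin (TCP) lies midway between the tips of the shut fingers; the grasp point (between the pads) lies 19 mm behind it; y points along the fingers, z is the direction in which the jaws open and shut, and the axes are right-handed (so a half turn about y gives the same grasp; the last joint's range is limited). The gripper opens to 85 mm and grips with 20 to 120 N. Pads are 22 mm wide; open, the fingers measure 114 mm over their backs; the gripper's body (76 mm by 85 mm) begins 54 mm behind the grasp point. The pads swing forward as they close: fully open they stand 13 mm farther back than shut.
Start: joints at [1.141, 0.477, 0.022, 1.555, -0.011, 1.109, -0.083], TCP at [0.213, -0.64, 0.231] pointing down, gripper open.
Joint ranges: [-2.96, 2.96], [-0.34, 2.1], [-1.41, 1.46], [0.24, 2.44], [-1.37, 4.51], [0.17, 1.92], [-2.96, 2.96]. Speed limits (rad/s): [2.39, 2.39, 3.14, 3.14, 3.14, 3.14, 3.14].

## Interface

Orientations are given as a unit quaternion [w, x, y, z].
In Python, from station import bot gives the robot as it stands. The module is installed in compiled form; this text tells all that it offers.
- The arm moves only by the shell command python3 -m crank 'ROWS' [FORCE]. ROWS is JSON, a list of rows, each an object with "linear": the shift along the tool's x, y, z in m, a list of three; "dr": the turn, a rotation vector about the tool's x, y, z in degrees, a list of three; "hand": the gripper command: -1 is shut, 1 is fully open, values between are in proportion. A call has 1 to 10 rows; each row is the pose to reach, as a shift and turn from the pose commanded when the call began, along the tool's axes at that moment; what a row does not reach only later rows make up. A row lasts 1/12 s, in which the tool goes at most 41.7 mm and 7.16 degrees, less where a joint would pass 70% of its speed; a pose out of reach is approached as far as the arm can. A call with a gripper value outside its range is refused whole. The fingers move at their own pace and stop on an object; FORCE is the grip in N (left out, the last holds). Time passes only in rows, so rows that repeat a pose let the fingers close. It gives the time, the measured TCP pose, the force and the opening at its end, in the units of the state.
- bot.get_obs(): the state, without advancing time (a new reading comes with each control period).
- bot.read_camera(name): name is "scene" or "top" or "wrist"; returns the picture (480x640x3 uint8, blue, green, red); there is no depth.
- bot.camera_params(name): a dict with "K" (3x3 intrinsics, pixels), "R" (3x3) and "t" (3): a world point X has camera coordinates R X + t; the wrist camera has in their place "hand_eye" (4x4, takes a point from camera to tool coordinates, whose origin is the TCP and whose axes are the tool frame's). Camera axes: x right, y down, z forward; pixel columns grow to the right and rows downward; lengths in m; the calibration is good to about 2 mm. A picture is of the moment at which its call begins: read the wrist's pose just before it. camera_params takes no time and is no camera call.
- bot.hand_in(): hands the job in, once; it reports no verdict.
Trained networks look in the newest picture that a camera, given by its name, has taken for a name from the list of things; names that differ only in an ending like _2 or _b are one class to them, and where a whole thing is asked for, a point or a joint stands for the part that bears it (a point fixed in the world has none). Each returns a list of dicts, best first, with "score" (0 to 1); they miss things now and then, are a little off and sometimes report something else, mostly with a low value. They report only what shows in the picture. A call takes as long as a camera call. They do not tell look-alikes from the thing itself.
- bot.search_frame(camera, target): "extent" ([left, top, right, bottom] in pixels, round what is visible of it).
- bot.cut_out(camera, target): "pixels" (480x640 bool, what is visible of it) and "extent" ([left, top, right, bottom] in pixels, round what is visible of it).
- bot.place_of(camera, target): "xy" ([column, row] in pixels: a listed point, or the origin of a listed thing).
The state is a dict: "t": time; "q": joint angles; "joint_vel": joint speeds; "joint_torque": joint torques, N m; "eef_pos": TCP position; "tool_rot": TCP orientation; "contact_force": force on the tool from outside, world axes, zero at the start; "torque": the same for the moment, N m; "gripper_width": opening from 0.0 (shut) to 1.0 (fully open).
Only numpy, scipy, OpenCV 4.12 (cv2) and the standard library are available. Lean on these libraries where they do the work, as an engineer would, in place of code of your own. Each camera call takes 0.05 s, during which the arm holds its last target. There are 200 camera calls.

## Working session

There is one attempt and no reset: what is moved stays moved. The work goes in short steps, Python scripts to look and compute and a shell command to move; the robot and the scene stay as the last step left them, time stands still between calls to the robot, and variables do not carry over. Pictures are saved under pics/ and viewed, about 8 in all and at most 12, crops included, and the job is handed in when it is done.

```bash
mkdir -p pics; cat > h.py <<'E'
import numpy as np, cv2
from station import bot
from scipy.spatial.transform import Rotation as Ro
def cam(n):
    p=bot.camera_params(n); K=np.array(p["K"])
    if "R" in p: return K,np.array(p["R"]),np.array(p["t"])
    o=bot.get_obs(); q=o["tool_rot"]; T=np.eye(4); T[:3,:3]=Ro.from_quat([q[1],q[2],q[3],q[0]]).as_matrix(); T[:3,3]=o["eef_pos"]
    M=np.linalg.inv(T@np.array(p["hand_eye"])); return K,M[:3,:3],M[:3,3]
def back(n,uv,z,c=None):
    K,R,t=c or cam(n); d=R.T@np.linalg.inv(K)@np.array([uv[0],uv[1],1.]); C=-R.T@t
    return C+d*(z-C[2])/d[2]
def proj(n,X,c=None):
    K,R,t=c or cam(n); p=K@(R@np.array(X)+t); return p[:2]/p[2]
def tool():
    o=bot.get_obs(); q=o["tool_rot"]; return Ro.from_quat([q[1],q[2],q[3],q[0]]).as_matrix(),np.array(o["eef_pos"])
E
python3 - <<'E'
from h import *
np.set_printoptions(precision=4,suppress=True)
ims=[]
for n in ("scene","top"):
    im=bot.read_camera(n); cv2.imwrite(f"pics/{n}0.png",im)
    for t,z in (("register_mid",.009),("register_spine",.009),("riser_edge",.022),("riser",0),("pen_pot",.022),("stamp",.022),("calculator",0)):
        for d in bot.place_of(n,t)[:4]: print(n,t,round(d["score"],2),np.array(d["xy"]),back(n,d["xy"],z))
    K,R,t=cam(n); print("C",-R.T@t)
R,p=tool(); print(R,p); print(bot.get_obs())
E
```

```text
scene register_mid 0.96 [331.3 273.6] [0.5372 0.0098 0.009 ]
scene register_mid 0.8 [379.2 142.5] [0.2045 0.4125 0.009 ]
scene register_mid 0.67 [347.1 198.5] [0.3398 0.195  0.009 ]
scene register_spine 0.97 [325.9 203.6] [0.3209 0.1295 0.009 ]
scene register_spine 0.85 [243.2 238.3] [ 0.2963 -0.1443  0.009 ]
scene register_spine 0.66 [369.4 156. ] [0.2352 0.3517 0.009 ]
scene register_spine 0.63 [321.8 258. ] [0.479  0.0147 0.009 ]
scene riser_edge 0.69 [340.6 303.2] [ 0.6347 -0.0231  0.022 ]
scene riser 0.94 [355.4 334.2] [ 0.7241 -0.0341  0.    ]
scene pen_pot 0.9 [287.1 351.4] [ 0.6761 -0.2159  0.022 ]
scene stamp 0.71 [405.6 289. ] [0.6948 0.1516 0.022 ]
scene calculator 0.81 [189.8 323.3] [ 0.4561 -0.3945  0.    ]
C [ 1.1873 -0.415   1.3769]
top register_mid 0.93 [179.7 353.7] [0.205  0.4087 0.009 ]
top register_mid 0.71 [261.8 306. ] [0.3394 0.1925 0.009 ]
top register_mid 0.65 [332.5 241.1] [0.5246 0.0037 0.009 ]
top register_mid 0.64 [390.7 305.6] [ 0.3501 -0.1604  0.009 ]
top register_spine 0.93 [327.4 254. ] [0.488  0.0169 0.009 ]
top register_spine 0.79 [196.9 337.1] [0.2
[... 380 characters left out ...]
ator 0.85 [477.9 265.9] [ 0.4669 -0.4022  0.    ]
C [ 0.271  -0.0142  1.5699]
[[-0.9487  0.      0.3163]
 [-0.3163 -0.     -0.9487]
 [-0.     -1.      0.    ]] [ 0.2135 -0.6404  0.2313]
{'t': 0.8, 'q': array([ 1.1409,  0.477 ,  0.0224,  1.5554, -0.0115,  1.1093, -0.0831]), 'joint_vel': array([-0.001 , -0.0011,  0.0009, -0.0004, -0.0009,  0.0004,  0.0018]), 'joint_torque': array([ -0.0008, -59.6262,   1.6059, -28.1532,   0.0126,   0.0017,
        -0.    ]), 'eef_pos': array([ 0.2135, -0.6404,  0.2313]), 'tool_rot': array([-0.1133,  0.1133, -0.698 ,  0.698 ]), 'contact_force': array([ 0.6976, -0.5031,  0.9181]), 'torque': array([ 0.0082,  0.0423, -0.0702]), 'gripper_width': 0.9999780482204628}
```

View pics/top0.png

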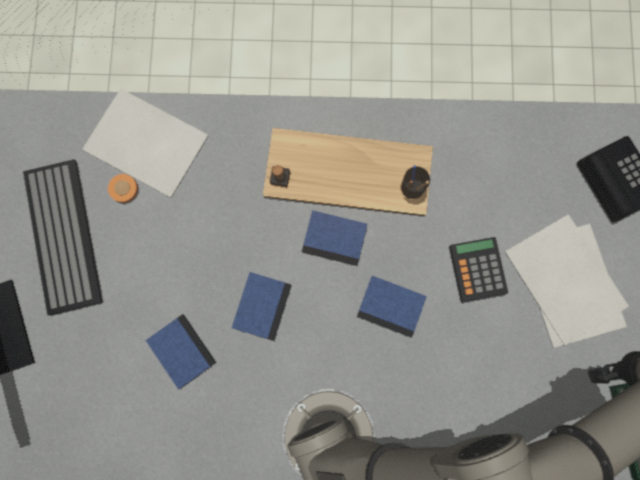

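View pics/scene0.png

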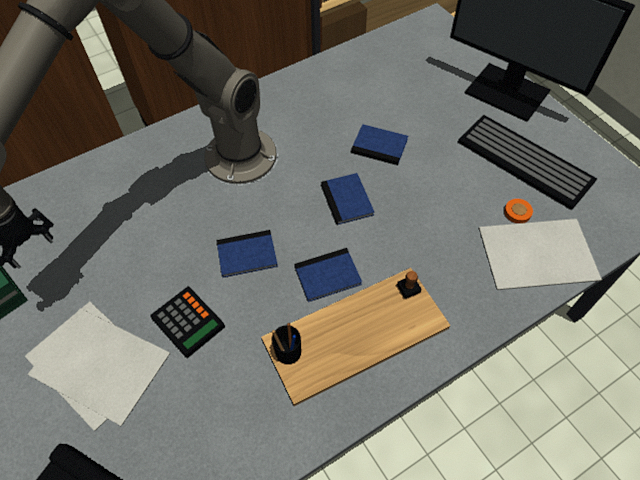

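Look-alikes in the top image are at (335,238), (262,306), (392,306) and (181,351). They lie about 0.53, 0.39, 0.39 and 0.46 m from the base. I take the one at (335,238): it is the farthest and sits right in front of the riser. Next I fit its pose and check it in a close crop.

```bash
cat >> h.py <<'E'
from scipy.optimize import minimize
def box(x,y,a,L,W,z0,z1,tilt=None):
    c,s=np.cos(a),np.sin(a)
    return np.array([[x+c*i*L/2-s*j*W/2,y+s*i*L/2+c*j*W/2,z] for i in(-1,1) for j in(-1,1) for z in(z0,z1)])
def fit(masks,L,W,z0,z1,g):
    def rend(v,n,s):
        h=cv2.convexHull(np.array([(proj(n,X,s[1])*16).round() for X in box(*v,L,W,z0,z1)]).astype(np.int32))
        m=np.zeros((480,640),np.uint8); cv2.fillConvexPoly(m,h,255,cv2.LINE_AA,4); return m/255.
    def f(u):
        v=u*[.01,.01,.05]; e=0
        for n,s in masks.items():
            r=rend(v,n,s); e+=np.abs(r-s[0]).sum()/s[0].sum()
        return e
    r=minimize(f,np.array(g)/[.01,.01,.05],method="Nelder-Mead",options=dict(initial_simplex=np.array(g)/[.01,.01,.05]+np.array([[0,0,0],[1.5,0,0],[0,1.5,0],[0,0,1.5]]),xatol=.005,fatol=1e-5))
    return r.x*[.01,.01,.05],r.fun
def mask(n,t,near,hull=False):
    ds=bot.cut_out(n,t); 
    d=min([d for d in ds if d["score"]>.25],key=lambda d:np.hypot((d["extent"][0]+d["extent"][2])/2-near[0],(d["extent"][1]+d["extent"][3])/2-near[1]))
    m=np.array(d["pixels"]).astype(np.uint8)
    if hull:
        pts=cv2.findNonZero(m); m[:]=0; cv2.fillConvexPoly(m,cv2.convexHull(pts),1)
    return m.astype(float),cam(n)
E
python3 - <<'E'
from h import *
np.set_printoptions(precision=4,suppress=True)
B={"top":mask("top","register_mid",(335,238)),"scene":mask("scene","register_mid",(328,275))}
Rr={"top":mask("top","riser",(348,172),1),"scene":mask("scene","riser",(355,340),1)}
for ms,a,g in ((B,(.12,.16,0,.018),[.525,.005,-.1]),(Rr,(.2,.46,0,.022),[.725,-.03,-.05])):
    for k in (["top"],["scene"],["top","scene"]):
        print(k,*fit({n:ms[n] for n in k},*a,g))
im=cv2.imread("pics/top0.png")[115:275,230:450]; cv2.imwrite("pics/crop.png",cv2.resize(im,None,fx=3.6,fy=3.6,interpolation=cv2.INTER_CUBIC))
R,p=tool(); print(bot.camera_params("wrist")["hand_eye"])
E
```

```text
['top'] [ 0.535  -0.0003 -0.2064] 0.06353098986073302
['scene'] [ 0.5325 -0.0004 -0.2151] 0.06251140734675775
['top', 'scene'] [ 0.5338 -0.0004 -0.2198] 0.13131701397392365
['top'] [ 0.7254 -0.0339 -0.0932] 0.01753002209948457
['scene'] [ 0.7237 -0.0349 -0.0953] 0.010047073197024688
['top', 'scene'] [ 0.7243 -0.0343 -0.0945] 0.03194643848421295
[[-0.0011  0.9506  0.3103 -0.079 ]
 [ 0.0007 -0.3103  0.9506 -0.1426]
 [ 1.      0.0012 -0.0003  0.0001]
 [ 0.      0.      0.      1.    ]]
```

View pics/crop.png

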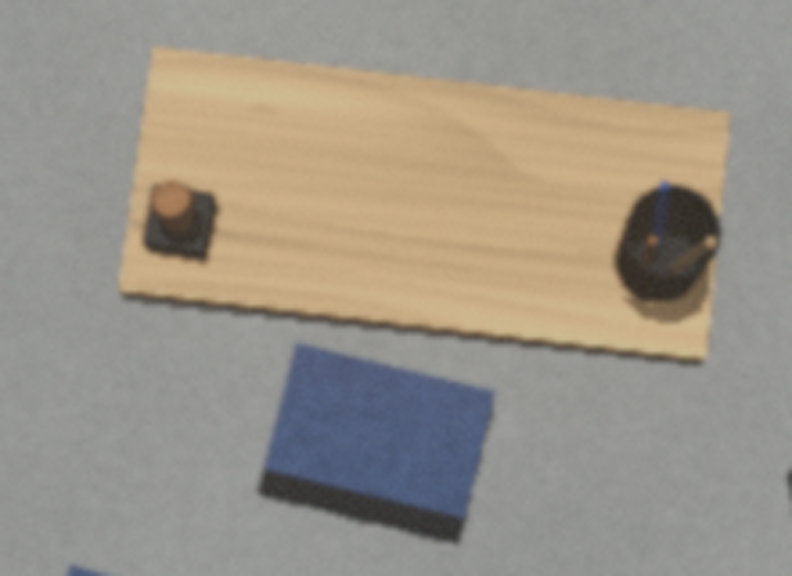

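The crop shows the chosen book's black spine (crop 260–460, 470–540) facing the robot, with its fore-edge about 24–33 mm from the riser. This is consistent with the description. Book yaw is −12.1° and riser yaw −5.4°. I now move over behind the spine, with the open jaws parallel to the riser.

```bash
python3 -m crank '[{"linear":[-0.285,0,-0.264],"dr":[0,7,0],"hand":1},{"linear":[-0.285,0,-0.264],"dr":[0,14,0],"hand":1},{"linear":[-0.285,0,-0.264],"dr":[0,21,0],"hand":1},{"linear":[-0.285,0,-0.264],"dr":[0,23.9,0],"hand":1},{"linear":[-0.285,0,-0.264],"dr":[0,23.9,0],"hand":1},{"linear":[-0.285,0,-0.264],"dr":[0,23.9,0],"hand":1},{"linear":[-0.285,0,-0.264],"dr":[0,23.9,0],"hand":1},{"linear":[-0.285,0,-0.264],"dr":[0,23.9,0],"hand":1},{"linear":[-0.285,0,-0.264],"dr":[0,23.9,0],"hand":1},{"linear":[-0.285,0,-0.264],"dr":[0,23.9,0],"hand":1}]'
cat >> h.py <<'E'
np.set_printoptions(precision=4,suppress=True)
RX,RY,RA=.7243,-.0343,-.0945
nx=np.array([np.cos(RA),np.sin(RA),0]); ny=np.array([-np.sin(RA),np.cos(RA),0])
def ris(X): d=np.array(X)-[RX,RY,0]; return np.array([d@nx,d@ny,X[2]])
def st(goal=None):
    R,p=tool(); o=bot.get_obs(); f=o["contact_force"]
    print("t",round(o["t"],2),"ris",ris(p),"F ris",f@nx,f@ny,f[2],"Rot(cols in ris)",(np.array([nx,ny,[0,0,1]])@R).round(3).tolist())
    if goal is not None:
        w=np.array([RX,RY,0])+goal[0]*nx+goal[1]*ny+[0,0,goal[2]]; print("linear",R.T@(w-p))
E
python3 -c "
from h import *
st([-.281,.0158,.10])"
```

```text
t: 1.83
eef_pos: [0.4037, -0.2936, 0.2317]
tool_rot: [-0.03, 0.032, 0.707, -0.706]
contact_force: [0.2, 1.2, -0.3]
gripper_width: 1.002
t 1.83 ris [-0.2947 -0.2884  0.2317] F ris 0.1302479347068199 1.2549493010300237 -0.26232271646627825 Rot(cols in ris) [[-1.0, 0.002, 0.007], [-0.007, 0.002, -1.0], [-0.002, -1.0, -0.002]]
linear [-0.0156  0.1323 -0.3038]
```

```bash
python3 -m crank '[{"linear":[-0.015,0.02,-0.304],"dr":[0,0,0],"hand":1},{"linear":[-0.015,0.04,-0.304],"dr":[0,0,0],"hand":1},{"linear":[-0.015,0.06,-0.304],"dr":[0,0,0],"hand":1},{"linear":[-0.015,0.08,-0.304],"dr":[0,0,0],"hand":1},{"linear":[-0.015,0.1,-0.304],"dr":[0,0,0],"hand":1},{"linear":[-0.015,0.12,-0.304],"dr":[0,0,0],"hand":1},{"linear":[-0.015,0.132,-0.304],"dr":[0,0,0],"hand":1},{"linear":[-0.015,0.132,-0.304],"dr":[0,0,0],"hand":1},{"linear":[-0.015,0.132,-0.304],"dr":[0,0,0],"hand":1},{"linear":[-0.015,0.132,-0.304],"dr":[0,0,0],"hand":1}]'
python3 - <<'E'
from h import *
st([-.281,.0158,-.006])
cv2.imwrite("pics/w1.png",bot.read_camera("wrist"))
E
```

```text
t: 2.67
eef_pos: [0.4433, 0.0038, 0.0979]
tool_rot: [-0.033, 0.031, 0.707, -0.706]
contact_force: [0.6, -0.5, 0.8]
gripper_width: 0.998
t 2.67 ris [-0.2833  0.0114  0.0979] F ris 0.6333533665955633 -0.47884710653786783 0.8305135286354002 Rot(cols in ris) [[-1.0, -0.003, 0.004], [-0.004, 0.0, -1.0], [0.003, -1.0, -0.0]]
linear [-0.0027  0.1039 -0.0043]
```

View pics/w1.png

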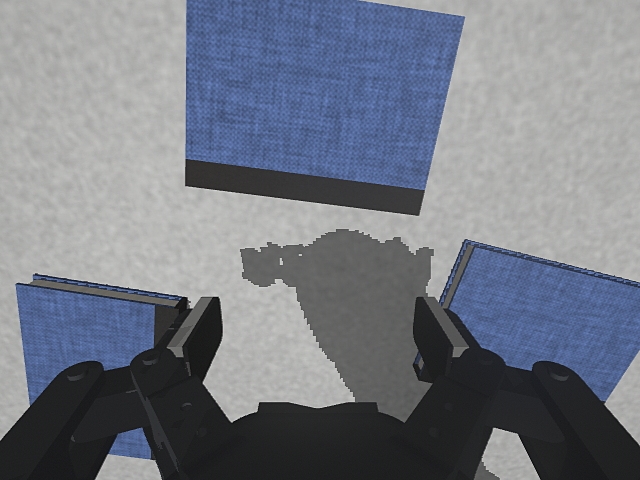

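The wrist view shows the target's taped spine edge running from (185,186) to (420,215). The neighbouring look-alike books have corners near (187,300) and (467,240), so I check finger clearance to them.

```bash
python3 - <<'E'
from h import *
for nm,uv in dict(spL=(185,186),spR=(420,215),foreR=(464,17),LbookTR=(187,300),LbookTL=(17,283),Rbook=(467,240),Rbook2=(445,290),Rb3=(415,370)).items():
    print(nm,ris(back("wrist",uv,.018)),ris(back("wrist",uv,0)))
E
```

```text
spL [-0.2424  0.0986  0.018 ] [-0.2455  0.1058  0.    ]
spR [-0.2622 -0.0618  0.018 ] [-0.2669 -0.0676  0.    ]
foreR [-0.1432 -0.0757  0.018 ] [-0.1383 -0.0826  0.    ]
LbookTR [-0.3289  0.1077  0.018 ] [-0.339   0.1156  0.    ]
LbookTL [-0.315   0.2321  0.018 ] [-0.324  0.25   0.   ]
Rbook [-0.2804 -0.097   0.018 ] [-0.2866 -0.1056  0.    ]
Rbook2 [-0.32   -0.0862  0.018 ] [-0.3294 -0.094   0.    ]
Rb3 [-0.3927 -0.0706  0.018 ] [-0.408  -0.0771  0.    ]
```

```bash
python3 -m crank '[{"linear":[0,0.04,-0.002],"dr":[0,0,0],"hand":1},{"linear":[0,0.07,-0.002],"dr":[0,0,0],"hand":1},{"linear":[0,0.09,-0.002],"dr":[0,0,0],"hand":1},{"linear":[0,0.103,-0.002],"dr":[0,0,0],"hand":1},{"linear":[0,0.103,-0.002],"dr":[0,0,0],"hand":1},{"linear":[0,0.103,-0.002],"dr":[0,0,0],"hand":1}]'
python3 -c "
from h import *
st([-.223,.013,-.005])"
```

```text
t: 3.22
eef_pos: [0.445, 0.0017, -0.003]
tool_rot: [0.034, -0.035, -0.706, 0.707]
contact_force: [0.1, 0.2, 0.3]
gripper_width: 1.002
t 3.22 ris [-0.2815  0.0095 -0.003 ] F ris 0.08953858378428331 0.2282403058879619 0.32798797961362836 Rot(cols in ris) [[-1.0, 0.001, -0.003], [0.003, -0.001, -1.0], [-0.001, -1.0, 0.001]]
linear [-0.0584  0.002  -0.0037]
```

```bash
python3 -m crank '[{"linear":[-0.005,0.001,-0.002],"dr":[0,0,0],"hand":1},{"linear":[-0.01,0.001,-0.003],"dr":[0,0,0],"hand":1},{"linear":[-0.015,0.001,-0.003],"dr":[0,0,0],"hand":1},{"linear":[-0.019,0.001,-0.003],"dr":[0,0,0],"hand":1},{"linear":[-0.023,0.001,-0.003],"dr":[0,0,0],"hand":1},{"linear":[-0.027,0.001,-0.003],"dr":[0,0,0],"hand":1},{"linear":[-0.031,0.001,-0.003],"dr":[0,0,0],"hand":1},{"linear":[-0.035,0.001,-0.003],"dr":[0,0,0],"hand":1},{"linear":[-0.039,0.001,-0.003],"dr":[0,0,0],"hand":1},{"linear":[-0.042,0.001,-0.003],"dr":[0,0,0],"hand":1}]'
python3 -c "
from h import *
st([-.231,.013,-.005])"
```

```text
t: 4.05
eef_pos: [0.4871, 0.0027, -0.0048]
tool_rot: [-0.033, 0.034, 0.706, -0.706]
contact_force: [-3.3, -0.6, 1.8]
gripper_width: 0.997
t 4.05 ris [-0.2396  0.0145 -0.0048] F ris -3.249929082565322 -0.8721655876130806 1.8404322631817571 Rot(cols in ris) [[-1.0, 0.0, -0.0], [0.0, 0.0, -1.0], [-0.0, -1.0, -0.0]]
linear [-0.0086  0.0002  0.0015]
```

```bash
python3 -m crank '[{"linear":[-0.001,0,0],"dr":[0,0,0],"hand":1},{"linear":[-0.002,0,0],"dr":[0,0,0],"hand":1},{"linear":[-0.003,0,0],"dr":[0,0,0],"hand":1},{"linear":[-0.004,0,0],"dr":[0,0,0],"hand":1},{"linear":[-0.004,0,0],"dr":[0,0,0],"hand":1}]'
python3 - <<'E'
from h import *
st()
cv2.imwrite("pics/w2.png",bot.read_camera("wrist"))
for n in("top","scene"): bot.read_camera(n)
B={"top":mask("top","register_mid",(335,225)),"scene":mask("scene","register_mid",(332,283))}
v,e=fit(B,.12,.16,0,.018,[.555,.0,-.1]); print(v,e,"ris",ris([v[0],v[1],.009]),v[2]-RA)
E
```

```text
t: 4.47
eef_pos: [0.4908, 0.0022, -0.0047]
tool_rot: [-0.033, 0.034, 0.706, -0.706]
contact_force: [-0.9, 0.1, -0.7]
gripper_width: 1.003
t 4.47 ris [-0.2359  0.0143 -0.0047] F ris -0.8584939286016423 0.033598652965722016 -0.7308545422125943 Rot(cols in ris) [[-1.0, 0.001, -0.001], [0.001, 0.0, -1.0], [-0.001, -1.0, -0.0]]
[ 0.5632  0.0048 -0.1053] 2.353529484906627 ris [-0.1641  0.0238  0.009 ] -0.010829191850064201
```

View pics/w2.png

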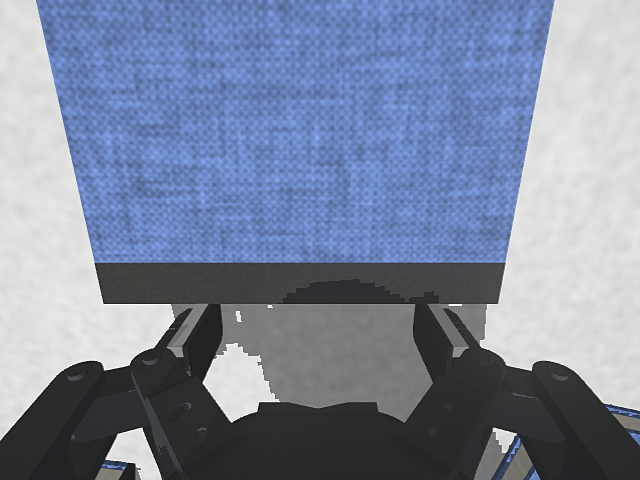

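The book is square to the fingers (spine edge level at row 303). I continue gently until it touches the riser.

```bash
python3 -m crank '[{"linear":[-0.001,0,0],"dr":[0,0,0],"hand":1},{"linear":[-0.002,0,0],"dr":[0,0,0],"hand":1},{"linear":[-0.003,0,0],"dr":[0,0,0],"hand":1},{"linear":[-0.004,0,0],"dr":[0,0,0],"hand":1}]'
python3 -c "
from h import *
st()"
python3 -m crank '[{"linear":[-0.001,0,0],"dr":[0,0,0],"hand":1},{"linear":[-0.001,0,0],"dr":[0,0,0],"hand":1}]'
python3 -m crank '[{"linear":[-0.001,0,0],"dr":[0,0,0],"hand":1},{"linear":[-0.001,0,0],"dr":[0,0,0],"hand":1}]'
```

```text
t: 5.05
eef_pos: [0.4943, 0.0015, -0.0047]
tool_rot: [0.034, -0.034, -0.706, 0.706]
contact_force: [-3.9, 0.9, 2.5]
gripper_width: 1.001
t 5.05 ris [-0.2324  0.0139 -0.0047] F ris -3.969306032533006 0.5022053821833277 2.548493023732687 Rot(cols in ris) [[-1.0, -0.001, -0.001], [0.001, -0.0, -1.0], [0.001, -1.0, 0.0]]
t: 5.22
eef_pos: [0.4959, 0.0013, -0.0047]
tool_rot: [0.034, -0.034, -0.706, 0.706]
contact_force: [-3.1, 0.8, 0.3]
gripper_width: 0.998
t: 5.38
eef_pos: [0.4963, 0.0013, -0.0047]
tool_rot: [0.034, -0.034, -0.706, 0.706]
contact_force: [-3.5, -0.2, 3.0]
gripper_width: 1.001
```

```bash
for i in 1 2 3; do python3 -m crank '[{"linear":[-0.001,0,0],"dr":[0,0,0],"hand":1},{"linear":[-0.001,0,0],"dr":[0,0,0],"hand":1}]' | grep -E "eef|cont"; done
```

```text
eef_pos: [0.4963, 0.0013, -0.0048]
contact_force: [-6.7, 1.2, 5.7]
eef_pos: [0.4963, 0.0012, -0.0049]
contact_force: [-9.4, 0.4, 8.0]
eef_pos: [0.4963, 0.0012, -0.005]
contact_force: [-11.6, 1.8, 10.7]
```

```bash
python3 -m crank '[{"linear":[0,-0.0025,0],"dr":[0,0,0],"hand":1},{"linear":[0,-0.005,0],"dr":[0,0,0],"hand":1},{"linear":[0,-0.0075,0],"dr":[0,0,0],"hand":1},{"linear":[0,-0.01,0],"dr":[0,0,0],"hand":1}]' | grep -E "eef|cont|t:"
python3 -c "
from h import *
st()"
```

```text
t: 6.22
eef_pos: [0.4964, 0.0011, 0.0043]
tool_rot: [0.036, -0.031, -0.706, 0.707]
contact_force: [-7.1, 1.6, -1.6]
t 6.22 ris [-0.2302  0.0137  0.0043] F ris -7.25267974170015 0.9496807403781443 -1.6249393567368713 Rot(cols in ris) [[-1.0, -0.006, -0.0], [0.0, -0.001, -1.0], [0.006, -1.0, 0.001]]
```

```bash
python3 -m crank '[{"linear":[0,-0.0025,0],"dr":[0,0,0],"hand":1},{"linear":[-0.0002,-0.005,0],"dr":[0,0,0],"hand":1},{"linear":[-0.0005,-0.0075,0],"dr":[0,0,0],"hand":1},{"linear":[-0.001,-0.01,0],"dr":[0,0,0],"hand":1},{"linear":[-0.0013,-0.0125,0],"dr":[0,0,0],"hand":1},{"linear":[-0.0016,-0.015,0],"dr":[0,0,0],"hand":1},{"linear":[-0.002,-0.0175,0],"dr":[0,0,0],"hand":1},{"linear":[-0.0024,-0.02,0],"dr":[0,0,0],"hand":1}]' | grep -E "eef|cont|t:"
python3 - <<'E'
from h import *
st()
cv2.imwrite("pics/s3.png",cv2.resize(bot.read_camera("scene")[180:400,230:470],None,fx=2.5,fy=2.5))
E
```

```text
t: 6.88
eef_pos: [0.4986, 0.0009, 0.0242]
tool_rot: [0.036, -0.031, -0.706, 0.707]
contact_force: [-7.8, 1.3, 0.2]
t 6.88 ris [-0.228   0.0137  0.0242] F ris -7.903111572457507 0.5114956824086326 0.18461704986042932 Rot(cols in ris) [[-1.0, -0.006, -0.0], [0.0, -0.001, -1.0], [0.006, -1.0, 0.001]]
```

View pics/s3.png

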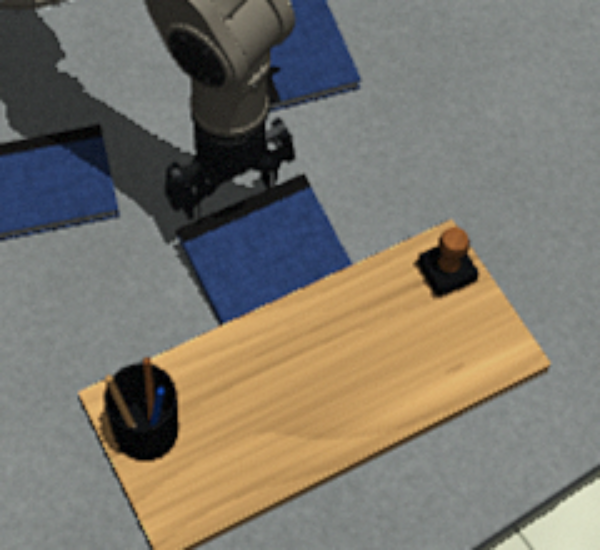

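The book's spine side is rising: crop (180,240)–(310,180) is clear of the desk, and the fore-edge is at the riser. Forces are about 8 N. I continue along the arc.

```bash
python3 -m crank '[{"linear":[-0.001,-0.0048,0],"dr":[0,0,0],"hand":1},{"linear":[-0.0022,-0.0095,0],"dr":[0,0,0],"hand":1},{"linear":[-0.0036,-0.014,0],"dr":[0,0,0],"hand":1},{"linear":[-0.0052,-0.0186,0],"dr":[0,0,0],"hand":1},{"linear":[-0.007,-0.0229,0],"dr":[0,0,0],"hand":1},{"linear":[-0.0092,-0.0272,0],"dr":[0,0,0],"hand":1}]' | grep -E "eef|cont|t:"
python3 -c "
from h import *
st()"
```

```text
t: 7.43
eef_pos: [0.5074, 0.0, 0.0516]
tool_rot: [0.036, -0.031, -0.706, 0.707]
contact_force: [-11.1, 0.9, 2.5]
t 7.43 ris [-0.2192  0.0137  0.0516] F ris -11.161306642599284 -0.1288880561478237 2.4639597230916865 Rot(cols in ris) [[-1.0, -0.007, -0.0], [0.0, -0.001, -1.0], [0.007, -1.0, 0.001]]
```

```bash
python3 -m crank '[{"linear":[-0.0014,-0.0028,0],"dr":[0,0,0],"hand":1},{"linear":[-0.003,-0.0055,0],"dr":[0,0,0],"hand":1},{"linear":[-0.0045,-0.008,0],"dr":[0,0,0],"hand":1}]' | grep -E "eef|cont|t:"
python3 -m crank '[{"linear":[-0.0018,-0.0026,0],"dr":[0,0,0],"hand":1},{"linear":[-0.0036,-0.0051,0],"dr":[0,0,0],"hand":1},{"linear":[-0.0054,-0.0076,0],"dr":[0,0,0],"hand":1}]' | grep -E "eef|cont|t:"
```

```text
t: 7.68
eef_pos: [0.5132, -0.0004, 0.0599]
tool_rot: [0.035, -0.032, -0.706, 0.707]
contact_force: [-9.5, 0.8, 4.2]
t: 7.93
eef_pos: [0.5186, -0.001, 0.0676]
tool_rot: [0.035, -0.032, -0.706, 0.707]
contact_force: [-8.5, 1.8, 4.1]
```

```bash
python3 -m crank '[{"linear":[-0.003,-0.0035,0],"dr":[0,0,0],"hand":1},{"linear":[-0.0062,-0.007,0],"dr":[0,0,0],"hand":1},{"linear":[-0.0096,-0.0102,0],"dr":[0,0,0],"hand":1},{"linear":[-0.0131,-0.0133,0],"dr":[0,0,0],"hand":1}]' | grep -E "eef|cont|t:"
python3 -m crank '[{"linear":[-0.0037,-0.0029,0],"dr":[0,0,0],"hand":1},{"linear":[-0.0075,-0.0056,0],"dr":[0,0,0],"hand":1},{"linear":[-0.0115,-0.0082,0],"dr":[0,0,0],"hand":1},{"linear":[-0.0155,-0.0105,0],"dr":[0,0,0],"hand":1}]' | grep -E "eef|cont|t:"
python3 - <<'E'
from h import *
st()
cv2.imwrite("pics/s4.png",cv2.resize(bot.read_camera("scene")[180:380,250:450],None,fx=2.5,fy=2.5))
E
```

```text
t: 8.27
eef_pos: [0.5316, -0.0021, 0.0812]
tool_rot: [0.035, -0.032, -0.706, 0.707]
contact_force: [-10.7, 0.6, 8.3]
t: 8.6
eef_pos: [0.5474, -0.0035, 0.0924]
tool_rot: [0.035, -0.032, -0.706, 0.707]
contact_force: [-12.6, -0.3, 15.4]
t 8.6 ris [-0.1791  0.0139  0.0924] F ris -12.489526559173303 -1.4478750258988262 15.374320805069244 Rot(cols in ris) [[-1.0, -0.004, -0.001], [0.001, -0.001, -1.0], [0.004, -1.0, 0.001]]
```

View pics/s4.png

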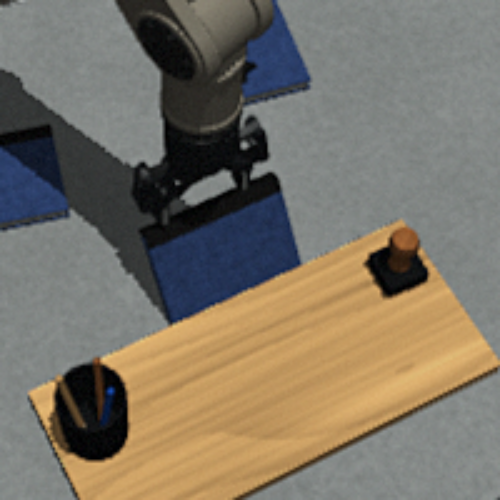

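About 60° of tilt, no slip, and the book is still square. The force has reached about 20 N, so I ease the preload on the way up.

```bash
python3 -m crank '[{"linear":[0,-0.0025,0],"dr":[0,0,0],"hand":1},{"linear":[-0.0035,-0.005,0],"dr":[0,0,0],"hand":1}]' | grep -E "eef|cont|t:"
python3 -m crank '[{"linear":[-0.004,-0.0025,0],"dr":[0,0,0],"hand":1},{"linear":[-0.008,-0.005,0],"dr":[0,0,0],"hand":1}]' | grep -E "eef|cont|t:"
```

```text
t: 8.82
eef_pos: [0.5534, -0.004, 0.0973]
tool_rot: [-0.033, 0.034, 0.706, -0.706]
contact_force: [0.5, 0.4, 0.6]
t: 8.98
eef_pos: [0.5622, -0.0049, 0.1023]
tool_rot: [-0.033, 0.034, 0.706, -0.706]
contact_force: [0.5, -0.1, 1.5]
```

```bash
python3 - <<'E'
from h import *
st()
cv2.imwrite("pics/s5.png",cv2.resize(bot.read_camera("scene")[180:380,250:450],None,fx=2.5,fy=2.5))
E
```

```text
t 8.98 ris [-0.1642  0.014   0.1023] F ris 0.5162874535975247 -0.04587078956188713 1.4731498727870092 Rot(cols in ris) [[-1.0, 0.002, -0.001], [0.001, 0.0, -1.0], [-0.002, -1.0, -0.0]]
```

View pics/s5.png

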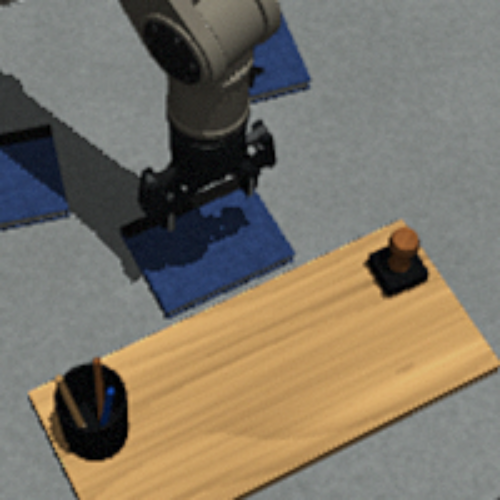

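The book has fallen back flat: lying at crop (120–290, 190–310), just off the riser. The cause was my ease-off, because the arm is much stiffer in z than in x. I retreat, re-measure and repeat with finer corrections near the top.

```bash
python3 -m crank '[{"linear":[0.04,0,0],"dr":[0,0,0],"hand":1},{"linear":[0.08,0,0],"dr":[0,0,0],"hand":1},{"linear":[0.115,0,0],"dr":[0,0,0],"hand":1},{"linear":[0.118,0,0],"dr":[0,0,0],"hand":1},{"linear":[0.118,0,0],"dr":[0,0,0],"hand":1},{"linear":[0.118,0,0],"dr":[0,0,0],"hand":1}]'| grep -E "eef|cont|t:"
python3 - <<'E'
from h import *
st()
im=bot.read_camera("wrist"); cv2.imwrite("pics/w6.png",im)
for d in bot.place_of("wrist","register_spine"): print(d, ris(back("wrist",d["xy"],.009)))
for d in bot.cut_out("wrist","register_mid"):
    print(d["score"],d["extent"])
    c=max(cv2.findContours(np.array(d["pixels"]).astype(np.uint8),0,2)[0],key=cv2.contourArea)
    ap=cv2.approxPolyDP(c,8,True)[:,0]
    print([(u.tolist(),ris(back("wrist",u,.018))) for u in ap])
E
```

```text
t: 9.53
eef_pos: [0.4449, 0.0066, 0.1024]
tool_rot: [-0.033, 0.035, 0.706, -0.706]
contact_force: [0.8, 0.9, -0.9]
t 9.53 ris [-0.2821  0.0143  0.1024] F ris 0.7609440506969833 0.9279417905139886 -0.9396682049490555 Rot(cols in ris) [[-1.0, 0.002, -0.001], [0.001, 0.0, -1.0], [-0.002, -1.0, -0.0]]
{'xy': [304.7, 176.8], 'score': 0.89} [-0.2364  0.0232  0.009 ]
0.93 [173.4, 0.0, 446.0, 184.8]
[([171, 0], array([-0.1327,  0.0996,  0.018 ])), ([191, 178], array([-0.2362,  0.1001,  0.018 ])), ([425, 178], array([-0.2362, -0.0589,  0.018 ])), ([443, 0], array([-0.1327, -0.0591,  0.018 ]))]
0.93 [23.7, 274.6, 194.9, 454.9]
[([37, 394], array([-0.419 ,  0.2524,  0.018 ])), ([80, 361], array([-0.3854,  0.2085,  0.018 ])), ([128, 365], array([-0.3893,  0.1699,  0.018 ])), ([193, 299], array([-0.3284,  0.1094,  0.018 ])), ([48, 276], array([-0.3091,  0.2156,  0.018 ])), ([28, 284], array([-0.3158,  0.2323,  0.018 ]))]
0.63 [416.0, 239.5, 640.0, 400.9]
[([466, 240], array([-0.2807, -0.0929,  0.018 ])), ([441, 305], array([-0.3336, -0.0809,  0.018 ])), ([508, 365], array([-0.3892, -0.1423,  0.018 ])), ([561, 363], array([-0.3872, -0.1853,  0.018 ])), ([603, 400], array([-0.4252, -0.2298,  0.018 ])), ([639, 347], array([-0.3717, -0.2446,  0.018 ])), ([639, 282], array([-0.3141, -0.2274,  0.018 ]))]
```

```bash
python3 -m crank '[{"linear":[0,0.04,-0.006],"dr":[0,0,0],"hand":1},{"linear":[0,0.075,-0.006],"dr":[0,0,0],"hand":1},{"linear":[0,0.095,-0.006],"dr":[0,0,0],"hand":1},{"linear":[0,0.108,-0.006],"dr":[0,0,0],"hand":1},{"linear":[0,0.108,-0.006],"dr":[0,0,0],"hand":1},{"linear":[-0.007,0.108,-0.006],"dr":[0,0,0],"hand":1},{"linear":[-0.014,0.108,-0.006],"dr":[0,0,0],"hand":1},{"linear":[-0.021,0.108,-0.006],"dr":[0,0,0],"hand":1},{"linear":[-0.028,0.108,-0.006],"dr":[0,0,0],"hand":1},{"linear":[-0.033,0.108,-0.006],"dr":[0,0,0],"hand":1}]'| grep -E "eef|cont|t:"
python3 -m crank '[{"linear":[-0.004,0,0],"dr":[0,0,0],"hand":1},{"linear":[-0.008,0,0],"dr":[0,0,0],"hand":1},{"linear":[-0.012,0,0],"dr":[0,0,0],"hand":1},{"linear":[-0.014,0,0],"dr":[0,0,0],"hand":1},{"linear":[-0.016,0,0],"dr":[0,0,0],"hand":1},{"linear":[-0.017,0,0],"dr":[0,0,0],"hand":1}]'| grep -E "eef|cont|t:"
python3 -m crank '[{"linear":[-0.001,0,0],"dr":[0,0,0],"hand":1},{"linear":[-0.002,0,0],"dr":[0,0,0],"hand":1}]'| grep -E "eef|cont|t:"
python3 -c "
from h import *
st()"
```

```text
t: 10.52
eef_pos: [0.479, 0.0092, -0.0052]
tool_rot: [-0.033, 0.035, 0.706, -0.706]
contact_force: [0.8, 0.7, 0.3]
t: 11.02
eef_pos: [0.4931, 0.0076, -0.0061]
tool_rot: [0.034, -0.033, -0.706, 0.706]
contact_force: [-3.9, -0.6, 3.4]
t: 11.18
eef_pos: [0.4952, 0.0075, -0.0061]
tool_rot: [0.034, -0.033, -0.706, 0.706]
contact_force: [-4.6, 0.3, 4.5]
t 11.18 ris [-0.232   0.02   -0.0061] F ris -4.6182347253320915 -0.10678581068718593 4.454916063672819 Rot(cols in ris) [[-1.0, -0.001, -0.001], [0.001, -0.0, -1.0], [0.001, -1.0, 0.0]]
```

```bash
python3 -m crank '[{"linear":[-0.001,0,0],"dr":[0,0,0],"hand":1},{"linear":[-0.002,0,0],"dr":[0,0,0],"hand":1}]'| grep -E "eef|cont|t:"
python3 -m crank '[{"linear":[-0.001,0,0],"dr":[0,0,0],"hand":1},{"linear":[-0.002,0,0],"dr":[0,0,0],"hand":1},{"linear":[-0.002,0,0],"dr":[0,0,0],"hand":1}]'| grep -E "eef|cont|t:"
```

```text
t: 11.35
eef_pos: [0.4969, 0.0073, -0.0062]
tool_rot: [0.034, -0.033, -0.706, 0.706]
contact_force: [-8.2, 0.8, 8.5]
t: 11.6
eef_pos: [0.4969, 0.0073, -0.0064]
tool_rot: [0.035, -0.032, -0.706, 0.707]
contact_force: [-11.0, 1.9, 11.1]
```

```bash
python3 -m crank '[{"linear":[0,-0.0025,0],"dr":[0,0,0],"hand":1},{"linear":[0,-0.005,0],"dr":[0,0,0],"hand":1},{"linear":[0,-0.0075,0],"dr":[0,0,0],"hand":1},{"linear":[0,-0.01,0],"dr":[0,0,0],"hand":1},{"linear":[-0.0001,-0.014,0],"dr":[0,0,0],"hand":1},{"linear":[-0.0006,-0.018,0],"dr":[0,0,0],"hand":1},{"linear":[-0.0012,-0.022,0],"dr":[0,0,0],"hand":1},{"linear":[-0.0018,-0.026,0],"dr":[0,0,0],"hand":1},{"linear":[-0.0024,-0.03,0],"dr":[0,0,0],"hand":1}]' | grep -E "eef|cont|t:"
python3 -m crank '[{"linear":[-0.001,-0.0048,0],"dr":[0,0,0],"hand":1},{"linear":[-0.0022,-0.0095,0],"dr":[0,0,0],"hand":1},{"linear":[-0.0036,-0.014,0],"dr":[0,0,0],"hand":1},{"linear":[-0.0052,-0.0186,0],"dr":[0,0,0],"hand":1},{"linear":[-0.007,-0.0229,0],"dr":[0,0,0],"hand":1},{"linear":[-0.0092,-0.0272,0],"dr":[0,0,0],"hand":1}]' | grep -E "eef|cont|t:"
```

```text
t: 12.35
eef_pos: [0.4989, 0.007, 0.0228]
tool_rot: [0.036, -0.031, -0.706, 0.707]
contact_force: [-8.7, 0.7, 0.0]
t: 12.85
eef_pos: [0.5072, 0.0062, 0.05]
tool_rot: [0.036, -0.031, -0.706, 0.707]
contact_force: [-11.9, 1.3, 4.1]
```

```bash
python3 -m crank '[{"linear":[-0.0014,-0.0028,0],"dr":[0,0,0],"hand":1},{"linear":[-0.003,-0.0055,0],"dr":[0,0,0],"hand":1},{"linear":[-0.0045,-0.008,0],"dr":[0,0,0],"hand":1}]' | grep -E "eef|cont|t:"
python3 -m crank '[{"linear":[-0.0018,-0.0026,0],"dr":[0,0,0],"hand":1},{"linear":[-0.0036,-0.0051,0],"dr":[0,0,0],"hand":1},{"linear":[-0.0054,-0.0076,0],"dr":[0,0,0],"hand":1}]' | grep -E "eef|cont|t:"
```

```text
t: 13.1
eef_pos: [0.5111, 0.0058, 0.0579]
tool_rot: [0.037, -0.03, -0.706, 0.707]
contact_force: [-14.2, 2.1, 5.9]
t: 13.35
eef_pos: [0.5181, 0.0053, 0.066]
tool_rot: [0.036, -0.031, -0.706, 0.707]
contact_force: [-9.7, 1.3, 5.8]
```

```bash
python3 -m crank '[{"linear":[-0.003,-0.0037,0],"dr":[0,0,0],"hand":1},{"linear":[-0.006,-0.0072,0],"dr":[0,0,0],"hand":1}]' | grep -E "eef|cont|t:"
python3 -m crank '[{"linear":[-0.0033,-0.0033,0],"dr":[0,0,0],"hand":1},{"linear":[-0.0066,-0.0064,0],"dr":[0,0,0],"hand":1}]' | grep -E "eef|cont|t:"
```

```text
t: 13.52
eef_pos: [0.5242, 0.0047, 0.0733]
tool_rot: [0.036, -0.031, -0.706, 0.707]
contact_force: [-9.5, 1.3, 6.9]
t: 13.68
eef_pos: [0.5309, 0.004, 0.08]
tool_rot: [0.035, -0.032, -0.706, 0.707]
contact_force: [-11.6, 0.9, 8.5]
```

```bash
python3 -m crank '[{"linear":[-0.0034,-0.0032,0],"dr":[0,0,0],"hand":1},{"linear":[-0.0068,-0.0063,0],"dr":[0,0,0],"hand":1}]' | grep -E "eef|cont|t:"
python3 -m crank '[{"linear":[-0.0035,-0.0027,0],"dr":[0,0,0],"hand":1}]' | grep -E "eef|cont|t:"
```

```text
t: 13.85
eef_pos: [0.5389, 0.0034, 0.0866]
tool_rot: [0.035, -0.032, -0.706, 0.707]
contact_force: [-7.2, 0.4, 6.6]
t: 13.93
eef_pos: [0.5431, 0.003, 0.0896]
tool_rot: [0.034, -0.033, -0.706, 0.706]
contact_force: [-6.4, -0.2, 6.8]
```

```bash
python3 -m crank '[{"linear":[-0.0038,-0.0023,0],"dr":[0,0,0],"hand":1}]' | grep -E "eef|cont|t:"
python3 -m crank '[{"linear":[-0.0038,-0.0022,0],"dr":[0,0,0],"hand":1}]' | grep -E "eef|cont|t:"
```

```text
t: 14.02
eef_pos: [0.5471, 0.0026, 0.092]
tool_rot: [0.034, -0.033, -0.706, 0.706]
contact_force: [-7.8, 0.3, 8.6]
t: 14.1
eef_pos: [0.5512, 0.0023, 0.0944]
tool_rot: [0.034, -0.033, -0.706, 0.706]
contact_force: [-7.0, -0.3, 8.1]
```

```bash
python3 -m crank '[{"linear":[-0.004,-0.0021,0],"dr":[0,0,0],"hand":1}]' | grep -E "eef|cont|t:"
python3 -m crank '[{"linear":[-0.004,-0.0019,0],"dr":[0,0,0],"hand":1}]' | grep -E "eef|cont|t:"
python3 -m crank '[{"linear":[-0.004,-0.0018,0],"dr":[0,0,0],"hand":1}]' | grep -E "eef|cont|t:"
```

```text
t: 14.18
eef_pos: [0.5555, 0.0019, 0.0966]
tool_rot: [0.034, -0.034, -0.706, 0.706]
contact_force: [-6.0, -0.2, 8.0]
t: 14.27
eef_pos: [0.56, 0.0015, 0.0987]
tool_rot: [0.033, -0.034, -0.706, 0.706]
contact_force: [-4.8, 0.1, 7.1]
t: 14.35
eef_pos: [0.5644, 0.0011, 0.1005]
tool_rot: [-0.033, 0.034, 0.706, -0.706]
contact_force: [-3.0, -0.7, 3.9]
```

```bash
python3 -m crank '[{"linear":[-0.004,-0.001,0],"dr":[0,0,0],"hand":1}]' | grep -E "eef|cont|t:"
python3 -m crank '[{"linear":[-0.004,-0.0010,0],"dr":[0,0,0],"hand":1}]' | grep -E "eef|cont|t:"
python3 -m crank '[{"linear":[-0.004,-0.0008,0],"dr":[0,0,0],"hand":1}]' | grep -E "eef|cont|t:"
```

```text
t: 14.43
eef_pos: [0.5686, 0.0007, 0.1017]
tool_rot: [-0.033, 0.034, 0.706, -0.706]
contact_force: [-4.7, -0.3, 11.1]
t: 14.52
eef_pos: [0.5728, 0.0003, 0.103]
tool_rot: [-0.033, 0.035, 0.706, -0.706]
contact_force: [-4.4, 1.0, 11.2]
t: 14.6
eef_pos: [0.5772, -0.0001, 0.1041]
tool_rot: [-0.032, 0.035, 0.706, -0.706]
contact_force: [-3.9, 0.0, 10.8]
```

```bash
python3 -m crank '[{"linear":[-0.004,-0.0007,0],"dr":[0,0,0],"hand":1}]' | grep -E "eef|cont|t:"
python3 -m crank '[{"linear":[-0.004,-0.0005,0],"dr":[0,0,0],"hand":1}]' | grep -E "eef|cont|t:"
python3 -m crank '[{"linear":[-0.004,-0.0003,0],"dr":[0,0,0],"hand":1}]' | grep -E "eef|cont|t:"
```

```text
t: 14.68
eef_pos: [0.5815, -0.0005, 0.105]
tool_rot: [-0.032, 0.035, 0.706, -0.706]
contact_force: [-3.7, -0.4, 11.7]
t: 14.77
eef_pos: [0.5858, -0.0009, 0.1057]
tool_rot: [-0.032, 0.035, 0.706, -0.706]
contact_force: [-2.6, -1.2, 11.8]
t: 14.85
eef_pos: [0.5903, -0.0013, 0.1062]
tool_rot: [-0.032, 0.036, 0.706, -0.706]
contact_force: [-1.8, -0.6, 13.5]
```

```bash
python3 -m crank '[{"linear":[-0.004,-0.0006,0],"dr":[0,0,0],"hand":1}]' | grep -E "eef|cont|t:"
python3 -m crank '[{"linear":[-0.004,-0.0003,0],"dr":[0,0,0],"hand":1}]' | grep -E "eef|cont|t:"
python3 -m crank '[{"linear":[-0.004,-0.0001,0],"dr":[0,0,0],"hand":1}]' | grep -E "eef|cont|t:"
```

```text
t: 14.93
eef_pos: [0.5944, -0.0017, 0.1067]
tool_rot: [-0.032, 0.036, 0.706, -0.706]
contact_force: [-1.8, -0.5, 8.2]
t: 15.02
eef_pos: [0.5984, -0.0021, 0.1069]
tool_rot: [-0.031, 0.036, 0.706, -0.706]
contact_force: [-0.4, -1.3, 9.2]
t: 15.1
eef_pos: [0.6025, -0.0025, 0.1071]
tool_rot: [-0.031, 0.036, 0.706, -0.706]
contact_force: [-1.1, 0.1, 8.0]
```

```bash
python3 -m crank '[{"linear":[-0.003,0,0],"dr":[0,0,0],"hand":1}]' | grep -E "eef|cont|t:"
python3 - <<'E'
from h import *
st()
a=bot.read_camera("scene")[180:380,250:450]; b=bot.read_camera("top")[140:300,250:450]
cv2.imwrite("pics/s7.png",np.hstack([cv2.resize(a,(400,400)),cv2.resize(b,(400,320))[:,:].copy() if 0 else cv2.copyMakeBorder(cv2.resize(b,(400,320)),0,80,0,0,0)]))
E
```

```text
t: 15.18
eef_pos: [0.6058, -0.0027, 0.107]
tool_rot: [-0.031, 0.036, 0.706, -0.706]
contact_force: [-0.7, -0.2, 8.9]
t 15.18 ris [-0.121   0.0202  0.107 ] F ris -0.6806187532522138 -0.3084764115574549 8.903636555734161 Rot(cols in ris) [[-1.0, 0.007, -0.001], [0.001, 0.001, -1.0], [-0.007, -1.0, -0.001]]
```

View pics/s7.png

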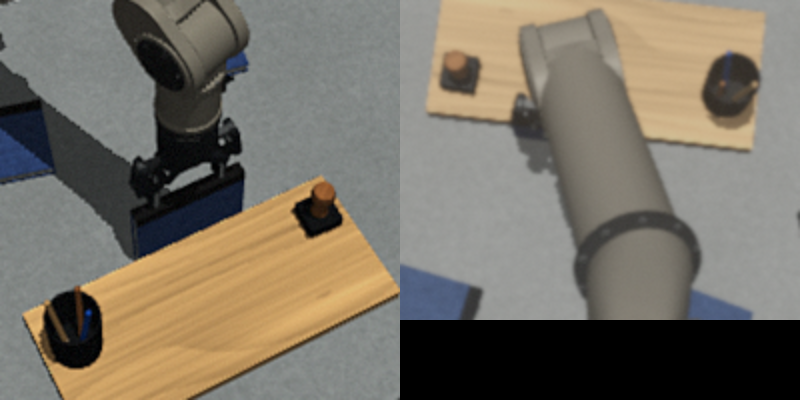

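The book stands upright on its fore-edge with its spine on top (left pane 135–243, 165–255). I release upward, move back, lower, and push the upper front cover forward.

```bash
python3 -m crank '[{"linear":[0,-0.004,0],"dr":[0,0,0],"hand":1},{"linear":[0,-0.015,0],"dr":[0,0,0],"hand":1},{"linear":[0.015,-0.02,0],"dr":[0,0,0],"hand":1},{"linear":[0.035,-0.02,0],"dr":[0,0,0],"hand":1},{"linear":[0.035,-0.02,0],"dr":[0,0,0],"hand":1},{"linear":[0.035,0.0,0],"dr":[0,0,0],"hand":1},{"linear":[0.035,0.024,0],"dr":[0,0,0],"hand":1},{"linear":[0.035,0.024,0],"dr":[0,0,0],"hand":1}]' | grep -E "eef|cont|t:"
python3 - <<'E'
from h import *
st()
bot.read_camera("scene")
for d in bot.cut_out("scene","register_mid"): print(d["score"],d["extent"])
for d in bot.place_of("scene","register_spine")[:3]: print(d)
print(proj("scene",np.array([RX,RY,.12])-.109*nx+.0206*ny))
E
```

```text
t: 15.95
eef_pos: [0.5654, 0.0003, 0.078]
tool_rot: [0.035, -0.032, -0.706, 0.707]
contact_force: [-0.7, -0.1, -0.9]
t 15.95 ris [-0.1615  0.0194  0.078 ] F ris -0.6956153301217599 -0.17605598218481355 -0.9174149900300742 Rot(cols in ris) [[-1.0, -0.005, -0.001], [0.001, -0.001, -1.0], [0.005, -1.0, 0.001]]
0.86 [352.9, 198.9, 372.1, 219.6]
0.78 [216.5, 232.0, 276.3, 276.7]
0.76 [352.1, 124.9, 407.0, 164.9]
0.6 [319.5, 261.4, 374.5, 308.3]
{'xy': [369.7, 158.8], 'score': 0.9}
{'xy': [344.9, 276.9], 'score': 0.8}
{'xy': [241.9, 237.5], 'score': 0.78}
[343.9897 277.6077]
```

```bash
python3 -m crank '[{"linear":[-0.008,0,0],"dr":[0,0,0],"hand":1},{"linear":[-0.016,0,0],"dr":[0,0,0],"hand":1},{"linear":[-0.022,0,0],"dr":[0,0,0],"hand":1},{"linear":[-0.026,0,0],"dr":[0,0,0],"hand":1},{"linear":[-0.03,0,0],"dr":[0,0,0],"hand":1},{"linear":[-0.034,0,0],"dr":[0,0,0],"hand":1},{"linear":[-0.038,0,0],"dr":[0,0,0],"hand":1}]' | grep -E "eef|cont|t:"
python3 -m crank '[{"linear":[-0.004,0,0],"dr":[0,0,0],"hand":1},{"linear":[-0.008,0,0],"dr":[0,0,0],"hand":1}]' | grep -E "eef|cont|t:"
python3 -m crank '[{"linear":[-0.004,0,0],"dr":[0,0,0],"hand":1},{"linear":[-0.008,0,0],"dr":[0,0,0],"hand":1}]' | grep -E "eef|cont|t:"
python3 -m crank '[{"linear":[-0.004,0,0],"dr":[0,0,0],"hand":1},{"linear":[-0.008,0,0],"dr":[0,0,0],"hand":1}]' | grep -E "eef|cont|t:"
python3 -c "
from h import *
st()
bot.read_camera('scene')
for d in bot.cut_out('scene','register_mid'): print(d['score'],d['extent'])
for d in bot.place_of('scene','register_spine')[:3]: print(d,ris(back('scene',d['xy'],.031)))
"
```

```text
t: 16.68
eef_pos: [0.6053, -0.0029, 0.0809]
tool_rot: [0.034, -0.033, -0.706, 0.706]
contact_force: [-0.8, 0.5, 0.8]
t: 16.85
eef_pos: [0.6134, -0.0037, 0.0809]
tool_rot: [0.034, -0.034, -0.706, 0.706]
contact_force: [-0.4, 0.9, 0.4]
t: 17.02
eef_pos: [0.6215, -0.0045, 0.0809]
tool_rot: [0.034, -0.034, -0.706, 0.706]
contact_force: [0.3, 0.2, -0.7]
t: 17.18
eef_pos: [0.6295, -0.0053, 0.0809]
tool_rot: [0.034, -0.034, -0.706, 0.706]
contact_force: [1.1, -0.3, 0.7]
t 17.18 ris [-0.0971  0.0199  0.0809] F ris 1.076913405796201 -0.1978836624054797 0.6870063136090052 Rot(cols in ris) [[-1.0, 0.0, -0.001], [0.001, -0.0, -1.0], [-0.0, -1.0, 0.0]]
0.91 [216.3, 231.3, 279.6, 278.2]
0.84 [351.1, 124.3, 405.9, 164.1]
0.79 [316.2, 277.2, 380.8, 309.6]
{'xy': [368.2, 155.1], 'score': 0.85} [-0.512   0.3257  0.031 ]
{'xy': [351.5, 292.5], 'score': 0.79} [-0.1015  0.0421  0.031 ]
{'xy': [244.7, 235.9], 'score': 0.68} [-0.4068 -0.1458  0.031 ]
```

```bash
python3 -m crank '[{"linear":[-0.004,0,0],"dr":[0,0,0],"hand":1},{"linear":[-0.004,0,0],"dr":[0,0,0],"hand":1},{"linear":[-0.004,0,0],"dr":[0,0,0],"hand":1},{"linear":[-0.004,0,0],"dr":[0,0,0],"hand":1}]' | grep -E "eef|cont|t:"
python3 -c "
from h import *
st()
a=bot.read_camera('scene')
for d in bot.cut_out('scene','register_mid'): print(d['score'],d['extent'])
for d in bot.place_of('scene','register_spine')[:3]: print(d,ris(back('scene',d['xy'],.031)))
cv2.imwrite('pics/s8.png',cv2.resize(a[180:380,250:450],(500,500)))
"
```

```text
t: 17.67
eef_pos: [0.633, -0.0056, 0.0809]
tool_rot: [0.034, -0.034, -0.706, 0.706]
contact_force: [-0.4, -0.3, 0.4]
t 17.67 ris [-0.0936  0.02    0.0809] F ris -0.3677395104826377 -0.29477615707354743 0.38667709519033316 Rot(cols in ris) [[-1.0, -0.0, -0.001], [0.001, -0.0, -1.0], [0.0, -1.0, 0.0]]
0.88 [215.6, 230.0, 279.6, 279.8]
0.72 [351.3, 121.6, 408.3, 165.2]
0.61 [314.8, 275.7, 387.3, 331.6]
0.37 [152.1, 286.5, 224.3, 356.9]
{'xy': [361.4, 320.1], 'score': 0.85} [-0.0171  0.0262  0.031 ]
{'xy': [242.1, 235.9], 'score': 0.62} [-0.4103 -0.1525  0.031 ]
{'xy': [369.2, 156.9], 'score': 0.62} [-0.5039  0.3248  0.031 ]
```

View pics/s8.png

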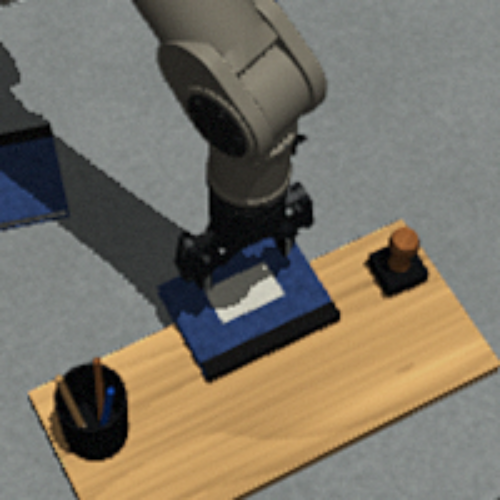

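The book has tipped over onto the riser with the label up (crop 160–340, 240–380), spine at the far side. I retreat and measure its fore-edge from the wrist camera.

```bash
python3 -m crank '[{"linear":[0,-0.02,0],"dr":[0,0,0],"hand":1},{"linear":[0.04,-0.03,0],"dr":[0,0,0],"hand":1},{"linear":[0.08,-0.03,0],"dr":[0,0,0],"hand":1},{"linear":[0.09,-0.03,0],"dr":[0,0,0],"hand":1},{"linear":[0.09,-0.03,0],"dr":[0,0,0],"hand":1},{"linear":[0.09,-0.03,0],"dr":[0,0,0],"hand":1}]' | grep -E "eef|cont|t:"
cat > m.py <<'E'
from h import *
st()
im=bot.read_camera("wrist")
for d in bot.cut_out("wrist","register_mid")[:3]:
    c=max(cv2.findContours(np.array(d["pixels"]).astype(np.uint8),0,2)[0],key=cv2.contourArea)
    ap=cv2.approxPolyDP(c,8,True)[:,0]
    print(d["score"],[(u.tolist(),ris(back("wrist",u,.040)).round(3).tolist()) for u in ap])
for n in("top","scene"): bot.read_camera(n)
for n,g in(("top",(340,190)),("scene",(351,303))):
    try: v,e=fit({n:mask(n,"register_mid",g)},.12,.16,.022,.04,[.65,.0,-.1]); print(n,e,"ris",ris([v[0],v[1],.03]),v[2]-RA)
    except Exception as x: print(n,x)
E
python3 m.py
```

```text
t: 18.32
eef_pos: [0.5436, 0.0029, 0.1113]
tool_rot: [0.033, -0.034, -0.706, 0.706]
contact_force: [0.8, -0.7, 0.4]
t 18.32 ris [-0.1834  0.02    0.1113] F ris 0.8378015047739075 -0.6247690196064203 0.41501854127415166 Rot(cols in ris) [[-1.0, 0.001, -0.001], [0.001, -0.0, -1.0], [-0.001, -1.0, 0.0]]
0.83 [([171, 0], [-0.037, 0.1, 0.04]), ([194, 186], [-0.14, 0.1, 0.04]), ([440, 184], [-0.138, -0.059, 0.04]), ([461, 0], [-0.037, -0.059, 0.04])]
0.76 [([494, 428], [-0.342, -0.127, 0.04]), ([479, 467], [-0.386, -0.121, 0.04]), ([539, 479], [-0.401, -0.177, 0.04]), ([519, 437], [-0.352, -0.15, 0.04])]
0.6 [([141, 429], [-0.343, 0.167, 0.04]), ([117, 435], [-0.35, 0.188, 0.04]), ([95, 479], [-0.401, 0.217, 0.04]), ([161, 479], [-0.401, 0.159, 0.04])]
top 4.566943240454076 ris [-0.0635  0.0229  0.03  ] 0.0012178545055304413
scene 0.04034825315325371 ris [-0.0814  0.0223  0.03  ] 0.0016413570642370562
```

The fit is flat and square (yaw within 0.1°), with the fore-edge at about −139 mm, so it overhangs about 39 mm. I push at mid-thickness until it is centred.

```bash
python3 -m crank '[{"linear":[0,0.04,0],"dr":[0,0,0],"hand":1},{"linear":[0,0.075,0],"dr":[0,0,0],"hand":1},{"linear":[0,0.095,0],"dr":[0,0,0],"hand":1},{"linear":[0,0.095,0],"dr":[0,0,0],"hand":1},{"linear":[-0.008,0.095,0],"dr":[0,0,0],"hand":1},{"linear":[-0.016,0.095,0],"dr":[0,0,0],"hand":1},{"linear":[-0.022,0.095,0],"dr":[0,0,0],"hand":1},{"linear":[-0.027,0.095,0],"dr":[0,0,0],"hand":1},{"linear":[-0.031,0.095,0],"dr":[0,0,0],"hand":1},{"linear":[-0.035,0.095,0],"dr":[0,0,0],"hand":1}]' | grep -E "eef|cont|t:"
python3 -c "
from h import *
st()"
python3 -m crank '[{"linear":[-0.004,0,0],"dr":[0,0,0],"hand":1},{"linear":[-0.008,0,0],"dr":[0,0,0],"hand":1}]' | grep -E "eef|cont|t:"
```

```text
t: 19.45
eef_pos: [0.5783, -0.0004, 0.0166]
tool_rot: [0.034, -0.034, -0.706, 0.706]
contact_force: [-3.3, 0.7, 1.8]
t 19.45 ris [-0.1485  0.02    0.0166] F ris -3.312725709980661 0.43747008308182783 1.8194120652407524 Rot(cols in ris) [[-1.0, -0.001, -0.001], [0.001, -0.0, -1.0], [0.001, -1.0, 0.0]]
t: 19.62
eef_pos: [0.5858, -0.0011, 0.016]
tool_rot: [0.034, -0.033, -0.706, 0.706]
contact_force: [-3.8, 0.6, 3.0]
```

Sliding at about 4 N. I continue another 65 mm.

```bash
python3 -m crank '[{"linear":[-0.004,0,0],"dr":[0,0,0],"hand":1},{"linear":[-0.008,0,0],"dr":[0,0,0],"hand":1},{"linear":[-0.012,0,0],"dr":[0,0,0],"hand":1},{"linear":[-0.016,0,0],"dr":[0,0,0],"hand":1},{"linear":[-0.02,0,0],"dr":[0,0,0],"hand":1},{"linear":[-0.024,0,0],"dr":[0,0,0],"hand":1},{"linear":[-0.028,0,0],"dr":[0,0,0],"hand":1},{"linear":[-0.032,0,0],"dr":[0,0,0],"hand":1}]' | grep -E "eef|cont|t:"
python3 -m crank '[{"linear":[-0.004,-0.001,0],"dr":[0,0,0],"hand":1},{"linear":[-0.008,-0.001,0],"dr":[0,0,0],"hand":1},{"linear":[-0.012,-0.001,0],"dr":[0,0,0],"hand":1},{"linear":[-0.016,-0.001,0],"dr":[0,0,0],"hand":1},{"linear":[-0.02,-0.001,0],"dr":[0,0,0],"hand":1},{"linear":[-0.024,-0.001,0],"dr":[0,0,0],"hand":1},{"linear":[-0.028,-0.001,0],"dr":[0,0,0],"hand":1},{"linear":[-0.031,-0.001,0],"dr":[0,0,0],"hand":1}]' | grep -E "eef|cont|t:"
python3 m.py
```

```text
t: 20.28
eef_pos: [0.6185, -0.0042, 0.0159]
tool_rot: [0.034, -0.034, -0.706, 0.706]
contact_force: [-3.2, 0.6, 3.6]
t: 20.95
eef_pos: [0.6496, -0.0072, 0.0169]
tool_rot: [-0.034, 0.034, 0.706, -0.706]
contact_force: [-1.8, 0.1, -0.4]
t 20.95 ris [-0.0769  0.0199  0.0169] F ris -1.7908299155071679 -0.11304008072609938 -0.3701009505180955 Rot(cols in ris) [[-1.0, 0.0, -0.001], [0.001, 0.0, -1.0], [-0.0, -1.0, -0.0]]
0.89 [([55, 0], [0.039, 0.101, 0.04]), ([120, 303], [-0.066, 0.1, 0.04]), ([513, 301], [-0.065, -0.059, 0.04]), ([575, 0], [0.039, -0.06, 0.04])]
top 8.63034132171387 ris [0.0173 0.022  0.03  ] -0.08203989736783973
scene 0.03603997115483672 ris [-0.0067  0.0219  0.03  ] 0.001854237836559039
```

```bash
python3 -m crank '[{"linear":[0.01,0,0],"dr":[0,0,0],"hand":1},{"linear":[0.04,-0.01,0],"dr":[0,0,0],"hand":1},{"linear":[0.08,-0.04,0],"dr":[0,0,0],"hand":1},{"linear":[0.12,-0.08,0],"dr":[0,0,0],"hand":1},{"linear":[0.15,-0.12,0],"dr":[0,0,0],"hand":1},{"linear":[0.15,-0.15,0],"dr":[0,0,0],"hand":1},{"linear":[0.15,-0.15,0],"dr":[0,0,0],"hand":1},{"linear":[0.15,-0.15,0],"dr":[0,0,0],"hand":1}]' | grep -E "eef|cont|t:"
python3 m.py; python3 - <<'E'
from h import *
a=bot.read_camera("scene")
for t in("pen_pot","stamp","calculator"): print(t,bot.place_of("scene",t)[:1])
cv2.imwrite('pics/s9.png',cv2.resize(a[180:400,150:450],(800,587)))
E
```

```text
t: 21.92
eef_pos: [0.5009, 0.0076, 0.1713]
tool_rot: [-0.031, 0.036, 0.706, -0.706]
contact_force: [0.0, -0.4, -0.1]
t 21.92 ris [-0.2263  0.0206  0.1713] F ris 0.055116522924295114 -0.41319327292466423 -0.08228437751232358 Rot(cols in ris) [[-1.0, 0.008, -0.0], [0.0, 0.0, -1.0], [-0.008, -1.0, -0.0]]
0.91 [([206, 1], [-0.065, 0.097, 0.04]), ([213, 15], [-0.074, 0.093, 0.04]), ([412, 16], [-0.074, -0.047, 0.04]), ([430, 5], [-0.067, -0.059, 0.04])]
0.68 [([1, 405], [-0.42, 0.344, 0.04]), ([0, 439], [-0.465, 0.358, 0.04]), ([19, 417], [-0.435, 0.33, 0.04])]
0.57 [([182, 309], [-0.308, 0.144, 0.04]), ([106, 304], [-0.303, 0.213, 0.04]), ([107, 368], [-0.374, 0.226, 0.04]), ([153, 347], [-0.349, 0.177, 0.04])]
top 0.09433387390043736 ris [-0.0039  0.0236  0.03  ] -0.0003449134062665504
scene 0.05375679983987763 ris [-0.0072  0.0229  0.03  ] 0.008337608482894013
pen_pot [{'xy': [288.9, 354.8], 'score': 0.79}]
stamp [{'xy': [407.0, 288.8], 'score': 0.94}]
calculator [{'xy': [189.1, 322.4], 'score': 0.91}]
```

View pics/s9.png

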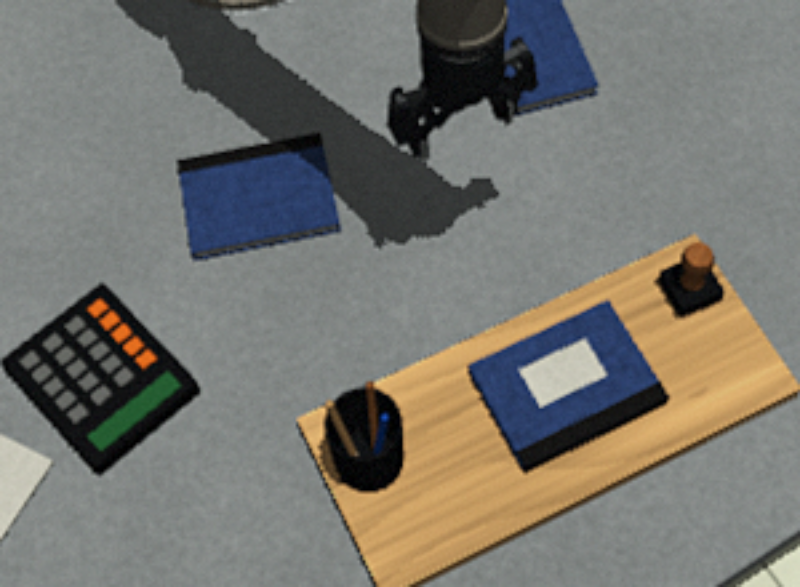

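The book lies flat on the riser with the label up, square, at crop (470–665, 300–468). The bystanders are where they were and the robot is clear. I hand the job in.

```bash
python3 -c "
from station import bot
print(bot.hand_in())"
```

```text
the job is handed in; nothing more can be done
None
```

The register is on the riser as asked, and I handed the job in at about 22 s: flat, front cover (label) up, square and not overhanging. I pushed it against the riser and pivoted its spine up with the open fingers until it stood on edge. I then tipped it over from behind and pushed it on by its fore-edge.

**What went wrong on the way:** the first lift failed. At about 60° I eased the pressure too much and the book fell back flat on the desk, so I repeated the lift in finer steps. Just before that drop the measured force was about 19.8 N in total, right at the 20 N limit. I only read the force at the end of each move, so brief higher values in between can't be ruled out. On the second lift the highest reading was about 16 N, and the final push was about 4–5 N.

**Last checks:**

| Check | Result |
|---|---|
| Book centre from the riser centre | about 4–7 mm toward the front, 23 mm toward the stamp |
| Margin at front and back | about 33 mm or more |
| Yaw error, top camera | 0.02° |
| Yaw error, scene camera | 0.5° with the arm clear, against 0.1° just before it withdrew |
| Pen pot, stamp, calculator | no more than 4 px from where they started, which is within detector noise |

Two top-camera fits made during the final push disagreed, but the arm was blocking that camera's view, so I did not use them.

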